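# Start the clamp nut on the reel fixture's stud

## Task

Set the aluminium flange nut square on the brass stud of the reel fixture and, pressing lightly, back it off anticlockwise until you feel its thread drop in; then do it up clockwise until its flange sits flat on the reel plate, and let go. Be gentle, never force the thread, and leave the spool, oil bottle, bearing and gear where they are.

Things in the scene. Friction and masses are not known exactly. Their poses are not given: they have to be found in the camera images.
- nut: Loose upright aluminium flange nut, about 80 g, open 24.4 mm bore. Origin at the centre of its underside, z up its bore. Round flange 50 mm across, 4 mm thick; above it a hexagon 36 mm across flats, from 4 to 30 mm above the underside; two flats face its own +x and -x, the rest every 60 degrees.
- nut_pins (a point): Point on the nut's axis 4.7 mm above its underside: the level of the undersides of its three inner thread pins, 120 degrees apart (one on the nut's +x side), 2.6 mm thick, reaching in to 7.5 mm from the axis.
- fixture: Fixed reel holding fixture: blue block 130 x 85 x 24 mm, long side along its x, with a dark reel plate 4 mm thick clamped on it (top face 28 mm above the work surface) and an upright brass stud at its centre. Origin at the centre of the block's underside, z up.
- seat (a point): Point on the stud's axis level with the plate's top face; the centre of the nut's underside lies here when fully home. z up the stud, which stands 30 mm above it: core 13 mm across, tapered tip; right-handed three-start thread 22 mm across, 20 mm of travel a turn (clockwise from above lowers the nut). More than 45 N in all (pressing and turning) between nut and fixture is forcing it.
- thread_end (a point): Point on the stud's axis 15.4 mm above the seat, level with the thread's flat end face (nut resting there: underside 10.7 mm above the seat). Each third of a turn has, going anticlockwise: 84 degrees of face, a 28 degree gap under a hood, an 8 degree stop. Tops of hoods and stops are 6 mm above the face; a nut set down on them (16.7 mm) falls to the face when turned on. How they face varies, unknown.
- thread_gap (a point): Point on the stud's axis 4.8 mm above the seat: the nut's underside is about here (4 to 6 mm) once its pins have dropped into the gaps. On the face the stops jam it clockwise; anticlockwise it goes under the hoods (1.4 mm of play above the pins) and drops in, at most 135 degrees from where it was set down; the next stops bar it there. Then some 85 degrees clockwise, following it down, bring it home.
- spool: Loose brass reel spool, 40 mm across, 28 mm tall; origin at the centre of its underside. Leave alone.
- oiler: Loose small white oil bottle with red cap, 32 mm across, 55 mm tall; origin at the centre of its underside. Leave alone.
- bearing: Loose steel bearing ring, 26 mm across, 8 mm tall; origin at the centre of its underside. Leave alone.
- gear: Loose brass gear with short steel hub, 38 mm across, 12 mm tall; origin at the centre of its underside. Leave alone.

How it is judged:
By the outcome, as a careful person would: the job done as asked, in the order asked, and still so for the second after the job is handed in, with the robot touching nothing.
It also fails if it takes over 72 s, if anything falls off the work surface, if the arm or the gripper's body presses on something with over 40 N, if the wrist force passes 120 N, or if a joint passes its speed limit or range.

## Robot

A 6-joint arm with a two-finger parallel gripper is mounted at the origin on the work surface. World frame = base frame: x ahead of the robot, y to its left, z up, the work surface at z = 0. Lengths are in mm, angles in rad, forces in N, time in s.
With the tool pointing down it reaches from about 275 to 1000 mm from the base axis. Payload 8.4 kg.
Tool frame: the origin (TCP) lies between the finger pads; the fingertips stand 8 mm ahead of it and the grasp point (between the pads) lies 11 mm behind it (tcp_to_tips is the distance from the TCP to the fingertips, in mm); z points along the fingers, y is the line along which they close (so a half turn about z gives the same grasp; the last joint's range is limited). The gripper opens to 85 mm and grips with 20 to 120 N. Pads are 22 mm wide; open, the fingers measure 114 mm over their backs; the gripper's body (76 mm by 85 mm) begins 54 mm behind the grasp point. The pads swing forward as they close: fully open they stand 13 mm farther back than shut.
Start: joints at [-1.207, 0.353, 1.633, -0, 1.155, -0.002], TCP at [223.559, -583.652, 239.281] pointing down, gripper open.
Joint ranges: [-2.63, 2.63], [-0.92, 2.1], [0.06, 2.66], [-1.3, 4.44], [0, 2.69], [-3.02, 3.02]. Speed limits (rad/s): [2.22, 2.22, 2.79, 3.14, 3.14, 3.14].

## Interface

Orientations are given as [roll, pitch, yaw] about the fixed x, y, z axes, in that order (R = Rz(yaw) Ry(pitch) Rx(roll)).
In Python, from rig import * gives the robot as it stands.
- The arm moves only by the tool step_arm, never from a script. Its argument "motion" is a list of rows, each an object with "claw": the finger opening in mm, from 0 to 85.4; "delta_pos": the shift along the tool's x, y, z in mm, a list of three; "turn": the turn about the tool's z in rad. In form: [{"claw": claw, "delta_pos": [dx, dy, dz], "turn": turn}, ...]. A call has 1 to 8 rows; each row shifts and turns the commanded pose from where the row before left it, along the tool's axes as they then stand; what a row does not reach is not made up. A row lasts 1/12 s, in which the tool goes at most 41.7 mm and 7.16 degrees, less where a joint would pass 70% of its speed; a pose out of reach is approached as far as the arm can. A call is refused whole if a number of a shift passes 41.7 or a number of a turn 0.125, either way. A call with a gripper value outside its range is refused whole. The fingers move at their own pace and stop on an object; "force" is the grip in N (left out, the last holds). Time passes only in rows, so rows that do not move let the fingers close. It gives the time, the measured TCP pose, the force, the opening and the grip force at its end, in the units of the state.
- sense(): the state, without advancing time (a new reading comes with each control period).
- grab_frame(name): name is "scene" or "top" or "wrist"; returns a dict with "img" (420x560x3 uint8, red, green, blue), "vertical_fov" (degrees; the focal length in pixels is half the picture's height over the tangent of half this angle, whatever the lens; pixels are square), "cx", "cy" (the principal point, pixels), "R" (3x3) and "t" (3): a world point X has camera coordinates R X + t. Camera axes: x right, y down, z forward; pixel columns grow to the right and rows downward; lengths in mm; the calibration is good to about 2 mm. A picture is of the moment at which its call begins. There is no depth.
- sign_off(): hands the job in; it is judged then, once.
The state is a dict: "clock": time; "qpos": joint angles; "qvel": joint speeds; "joint_efforts": joint torques, N m; "eef_pos": TCP position; "tcp_rot": TCP orientation; "contact_force": force on the tool from outside, world axes, zero at the start; "wrist_torque": the same for the moment, N m; "opening": opening from 0.0 (shut) to 1.0 (fully open); "grasp_force": force on a finger pad.
Only numpy, scipy, OpenCV 4.12 (cv2) and the standard library are available. Lean on these libraries where they do the work, as an engineer would, in place of code of your own. Each camera call takes 0.05 s, during which the arm holds its last target. There are 200 camera calls.

## Working session

There is one attempt and no reset: what is moved stays moved. The work goes in short steps, Python scripts to look and compute and a tool call to move; the robot and the scene stay as the last step left them, time stands still between calls to the robot, and variables do not carry over. Pictures are saved under pics/ and viewed, at most 10 in all, crops included, and the job is handed in when it is done.

Besides the shell and the picture viewer there is one more tool, called after "Emit:" as name(argument=value, ...), one argument or row to a line, values as JSON. step_arm: Moves the arm, as the interface text tells. Its arguments: {"type":"object","properties":{"motion":{"type":"array","items":{"type":"object","properties":{"claw":{"type":"number"},"delta_pos":{"type":"array","items":{"type":"number"}},"turn":{"type":"number"}}}},"force":{"type":"number"}},"required":["motion"]}

```bash
mkdir -p pics; ls
python3 - <<'E'
from rig import *
import cv2,numpy as np
print(sense())
for n in ("scene","top"):
    f=grab_frame(n); cv2.imwrite(f"pics/{n}0.png",f["img"][:,:,::-1]); np.savez(f"pics/{n}0.npz",**f)
    print(n,f["vertical_fov"],f["cx"],f["cy"],np.round(f["R"],3).tolist(),np.round(f["t"],1))
E
```

```text
pics
{'clock': 0.0, 'qpos': array([-1.20738017e+00,  3.53655038e-01,  1.63415822e+00,  5.40040608e-06,
        1.15523016e+00, -2.41221647e-03]), 'qvel': array([ 0.00140053,  0.00074886, -0.001713  ,  0.00034591, -0.00129542,
       -0.00031979]), 'joint_efforts': array([ 4.22282437e-04, -6.05250049e+01, -3.42066979e+01, -7.34922719e-05,
        9.25684551e-03,  4.73123620e-06]), 'eef_pos': array([ 223.39719194, -583.18675113,  238.54708112]), 'tcp_rot': array([-3.14014190e+00, -8.43714749e-06,  3.65826179e-01]), 'contact_force': array([0.11409759, 0.12862133, 0.16438128]), 'wrist_torque': array([ 0.0380784 , -0.04030786,  0.03114868]), 'grasp_force': 0.0, 'opening': 1.0003782111007635}
scene 44.330133382713576 287.7879409867655 197.03147098312454 [[0.51, 0.86, -0.016], [0.705, -0.43, -0.564], [-0.492, 0.276, -0.826]] [-291.9 -395.3 1604.4]
top 54.43799761930521 273.98546238522897 211.07067153264828 [[0.008, -1.0, -0.018], [-0.985, -0.004, -0.173], [0.173, 0.019, -0.985]] [-3.000e-01  5.836e+02  8.316e+02]
```

View pics/top0.png

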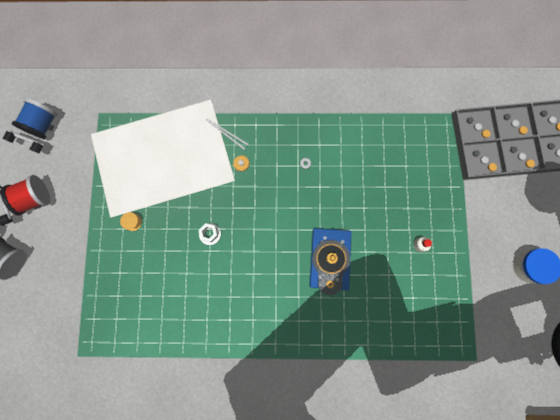

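View pics/scene0.png

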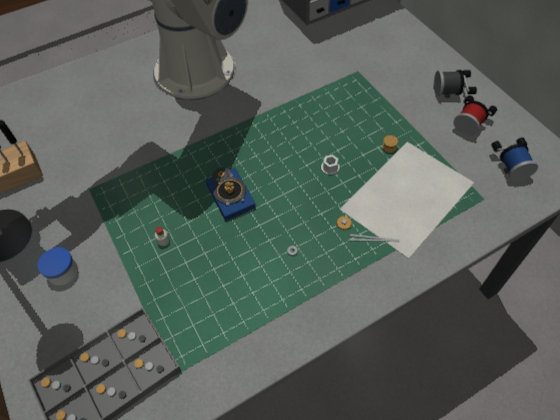

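Top view: nut at about (209,233), stud at about (332,258) on the blue fixture. The others (spool (130,221), gear (241,163), bearing (305,162), oiler (424,243)) are well clear.

```bash
cat > h.py <<'E'
import numpy as np,cv2
from scipy.spatial.transform import Rotation as Rt
def ray(f,u,v,z):
    F=f["img"].shape[0]/2/np.tan(np.radians(float(f["vertical_fov"]))/2)
    R=np.array(f["R"]);t=np.array(f["t"])
    d=R.T@np.array([(u-f["cx"])/F,(v-f["cy"])/F,1]);c=-R.T@t
    return c+d*(z-c[2])/d[2]
def proj(f,X):
    F=f["img"].shape[0]/2/np.tan(np.radians(float(f["vertical_fov"]))/2)
    p=np.array(f["R"])@np.array(X,float)+f["t"]; return F*p[0]/p[2]+f["cx"],F*p[1]/p[2]+f["cy"]
def totool(s,dw):  # world vector -> tool axes
    return Rt.from_euler("xyz",s["tcp_rot"]).as_matrix().T@np.array(dw)
E
python3 - <<'E'
from h import *
f=dict(np.load("pics/top0.npz"))
im=f["img"];hsv=cv2.cvtColor(im,cv2.COLOR_RGB2HSV)
print("nut z15",ray(f,209,233.5,15),"stud z55",ray(f,332,258,55))
m=cv2.inRange(hsv,(105,120,40),(125,255,255))[200:310,290:370]
c=np.argwhere(m)[:,::-1].astype(np.float32)+[290,200]
P=np.array([ray(f,u,v,24)[:2] for u,v in c],np.float32)
print("block",cv2.minAreaRect(P))
crop=lambda y,x:cv2.resize(im[y-25:y+25,x-33:x+33],None,fx=6,fy=6,interpolation=cv2.INTER_CUBIC)
cv2.imwrite("pics/crop.png",np.hstack([crop(233,209),crop(258,332)])[:,:,::-1])
E
```

```text
nut z15 [538.2871237  148.79602377  15.        ] stud z55 [ 483.16752665 -119.64682116   55.        ]
block ((484.46258544921875, -119.64743041992188), (83.12344360351562, 127.71981811523438), 86.34906768798828)
```

View pics/crop.png

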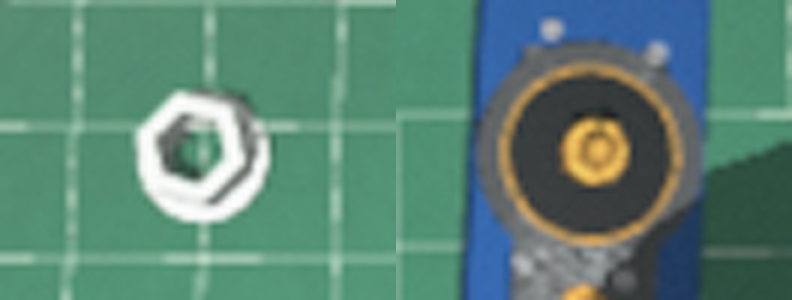

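Crop: nut hexagon centre near (208,233), with flats to the upper right; stud centre near (332,258). I'll move over the nut and look with the wrist camera.

Emit:
step_arm(
  motion=[
    {"delta_pos": [24,-24,0]},
    {"delta_pos": [24,-24,0]},
    {"delta_pos": [24,-24,0]},
    {"delta_pos": [24,-24,0]},
    {"delta_pos": [24,-24,0]},
    {"delta_pos": [24,-24,0]},
    {"delta_pos": [24,-24,0]},
    {"delta_pos": [24,-24,0]},
  ],
)

```text
schema error: expected keys claw, delta_pos, turn
```

Emit:
step_arm(
  motion=[
    {"delta_pos": [24,-24,0]},
    {"delta_pos": [24,-24,0]},
    {"delta_pos": [24,-24,0]},
    {"delta_pos": [24,-24,0]},
    {"delta_pos": [24,-24,0]},
    {"delta_pos": [24,-24,0]},
    {"delta_pos": [24,-24,0]},
    {"delta_pos": [24,-24,0]},
  ],
)

```text
schema error: expected keys claw, delta_pos, turn
```

Emit:
step_arm(
  motion=[
    {"delta_pos": [24,-24,0]},
    {"delta_pos": [24,-24,0]},
    {"delta_pos": [24,-24,0]},
    {"delta_pos": [24,-24,0]},
    {"delta_pos": [24,-24,0]},
    {"delta_pos": [24,-24,0]},
    {"delta_pos": [12,-20,0]},
    {"delta_pos": [0,0,0]},
  ],
)

```text
schema error: expected keys claw, delta_pos, turn
```

Run:
```python
from rig import *
from h import *
s=sense();print(s["clock"],s["eef_pos"],s["tcp_rot"],s["qpos"],s["contact_force"])
f=grab_frame("wrist");np.savez("pics/w1.npz",**f);cv2.imwrite("pics/w1.png",f["img"][:,:,::-1])
print(f["vertical_fov"],-f["R"].T@f["t"],proj(f,[538,149,15]))
```

```text
0.1 [ 223.41756523 -583.25262945  238.63294015] [-3.14032812e+00  5.42290599e-06  3.65797481e-01] [-1.20738001e+00  3.53586639e-01  1.63405736e+00 -9.21863571e-06
  1.15521317e+00 -2.37743590e-03] [ 0.34383883  0.40711536 -0.25158144]
68.34786675159566 [ 301.41588924 -553.58799946  371.93965824] (np.float64(-671.5932934526775), np.float64(-725.4075338241366))
```

View pics/w1.png

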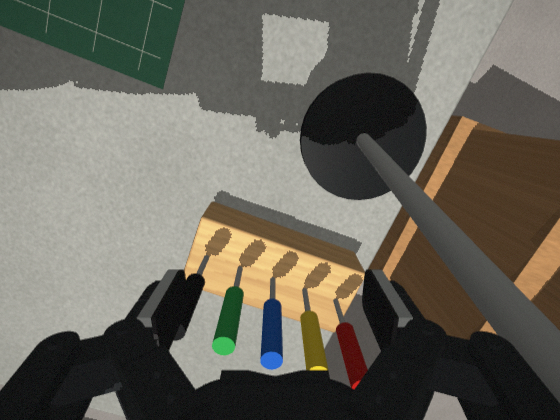

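The wrist view shows a lamp base at about (365,135), with its post leaning right, so I'll move left first, away from it.

Emit:
step_arm(
  motion=[
    {"claw": 85,"delta_pos": [10,-36,0],"turn": 0},
    {"claw": 85,"delta_pos": [10,-36,0],"turn": 0},
    {"claw": 85,"delta_pos": [20,-30,0],"turn": 0},
    {"claw": 85,"delta_pos": [24,-24,0],"turn": 0},
    {"claw": 85,"delta_pos": [24,-24,0],"turn": 0},
    {"claw": 85,"delta_pos": [24,-24,0],"turn": 0},
    {"claw": 85,"delta_pos": [24,-24,0],"turn": 0},
    {"claw": 85,"delta_pos": [24,-24,0],"turn": 0},
  ],
)

```text
clock: 0.82
eef_pos: [293.7, -317.5, 239.2]
tcp_rot: [-3.142, -0.0, 0.365]
contact_force: [0.6, -0.7, 0.8]
opening: 0.994
grasp_force: 0.0
```

Emit:
step_arm(
  motion=[
    {"claw": 85,"delta_pos": [24,-24,0],"turn": 0},
    {"claw": 85,"delta_pos": [24,-24,0],"turn": 0},
    {"claw": 85,"delta_pos": [24,-24,0],"turn": 0},
    {"claw": 85,"delta_pos": [24,-24,0],"turn": 0},
    {"claw": 85,"delta_pos": [24,-24,0],"turn": 0},
    {"claw": 85,"delta_pos": [24,-24,0],"turn": 0},
    {"claw": 85,"delta_pos": [24,-24,0],"turn": 0},
    {"claw": 85,"delta_pos": [24,-24,0],"turn": 0},
  ],
)

```text
clock: 1.48
eef_pos: [404.4, -69.5, 239.4]
tcp_rot: [3.141, -0.0, 0.366]
contact_force: [1.9, -0.1, -0.6]
opening: 0.994
grasp_force: 0.0
```

Emit:
step_arm(
  motion=[
    {"claw": 85,"delta_pos": [24,-20,0],"turn": 0},
    {"claw": 85,"delta_pos": [24,-20,0],"turn": 0},
    {"claw": 85,"delta_pos": [24,-20,0],"turn": 0},
    {"claw": 85,"delta_pos": [24,-20,0],"turn": 0},
    {"claw": 85,"delta_pos": [20,-10,0],"turn": 0},
    {"claw": 85,"delta_pos": [0,0,0],"turn": 0},
  ],
)

```text
clock: 1.98
eef_pos: [482.7, 57.3, 239.4]
tcp_rot: [-3.141, -0.002, 0.368]
contact_force: [0.4, 0.0, -0.7]
opening: 0.995
grasp_force: 0.0
```

Run:
```python
from rig import *
from h import *
s=sense();print(s["clock"],s["eef_pos"],s["tcp_rot"],s["qpos"],s["contact_force"])
f=grab_frame("wrist");np.savez("pics/w2.npz",**f);cv2.imwrite("pics/w2.png",f["img"][:,:,::-1])
print(f["vertical_fov"],-f["R"].T@f["t"],proj(f,[538,149,15]))
```

```text
1.9833 [482.68300771  57.28734263 239.36504232] [-3.14126103e+00 -1.98257337e-03  3.68264115e-01] [1.14482858e-01 1.34074208e-01 1.92352058e+00 9.27267090e-04
 1.08216224e+00 1.31658021e+00] [ 0.4016735   0.00178677 -0.73223214]
68.34786675159566 [560.32780219  87.16673685 372.83167168] (np.float64(214.82593322957237), np.float64(102.49614713469508))
```

View pics/w2.png

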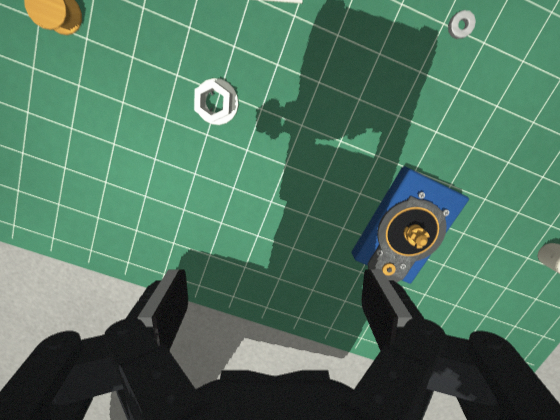

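The wrist view shows the nut at (216,101), hexagon visible, and the stud top at about (419,236). I'll measure the hexagon and the stud precisely.

```bash
cat >> h.py <<'E'
def nutfit(f,box):
    x0,y0,x1,y1=box;im=cv2.resize(f["img"][y0:y1,x0:x1],None,fx=8,fy=8,interpolation=cv2.INTER_CUBIC)
    hsv=cv2.cvtColor(im,cv2.COLOR_RGB2HSV)
    m=cv2.inRange(hsv,(0,0,90),(180,60,255))
    n,l,st,_=cv2.connectedComponentsWithStats(m);k=1+st[1:,4].argmax()
    c=max(cv2.findContours((l==k).astype(np.uint8),cv2.RETR_EXTERNAL,cv2.CHAIN_APPROX_NONE)[0],key=len)
    h=cv2.convexHull(c)
    return im,(l==k),h,cv2.fitEllipse(h)
E
python3 - <<'E'
from h import *
f=dict(np.load("pics/w2.npz"))
b=(186,71,246,131)
im,m,h,e=nutfit(f,b)
print(e); u,v=np.array(e[0])/8+b[:2]-.44
print("nut sil centre",ray(f,u,v,4),ray(f,u,v,15))
b2=(379,200,449,270)
im2=cv2.resize(f["img"][200:270,379:449],None,fx=7,fy=7,interpolation=cv2.INTER_CUBIC)
im=cv2.resize(im,(490,490));cv2.imwrite("pics/c2.png",cv2.resize(np.hstack([im,im2]),(800,400))[:,:,::-1])
for X in ([0,0,0],): pass
E
```

```text
((223.55169677734375, 202.81454467773438), (470.673095703125, 508.9307556152344), 150.16598510742188)
nut sil centre [543.44388193 154.39843437   4.        ] [543.94742633 152.39332274  15.        ]
```

View pics/c2.png

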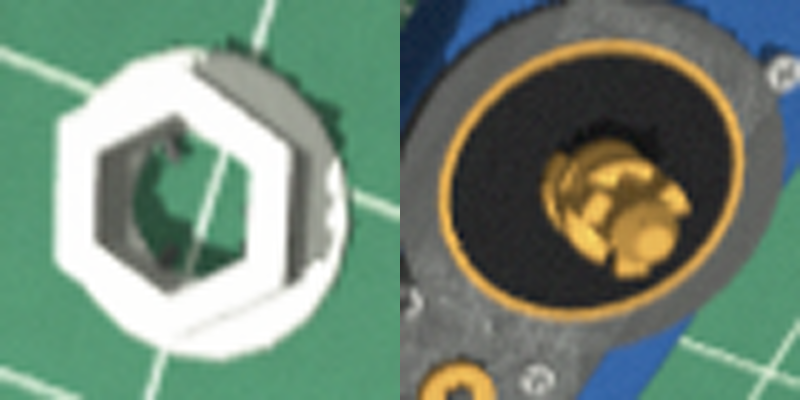

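Run:
```python
from h import *
f=dict(np.load("pics/w2.npz"))
p=lambda x,y:ray(f,186+x/6.667-.43,71+y/6.667-.43,30)
V={k:p(*v) for k,v in dict(Lt=(57,118),Lb=(57,265),Rt=(292,150),Rb=(292,285),it=(178,115),ib=(172,293),il1=(97,152),il2=(97,245),ir1=(248,160),ir2=(248,250),c=(174,204)).items()}
for k,v in V.items(): print(k,v.round(1))
an=lambda a,b:np.degrees(np.arctan2(*(V[a]-V[b])[[1,0]]))
print("edge angles",an('Lt','Lb'),an('Rt','Rb'),an('it','ib'),an('il1','il2'),an('ir1','ir2'))
print("flange c",ray(f,*(np.array([203,204])/6.667-.43+[186,71]),4))
q=lambda x,y,z:ray(f,379+x/5.714-.43,200+y/5.714-.43,z)
print("stud top",q(648,238,58),"ring c",q(592,180,30) if 0 else q(592-400,180,28),"tip",q(248,238,58))
g=dict(np.load("pics/top0.npz"));print("nut top30",ray(g,208.2,232.7,30))
```

```text
Lt [544.5 170.6  30. ]
Lb [523.6 164.5  30. ]
Rt [553.2 135.1  30. ]
Rb [534.1 128.7  30. ]
it [551.7 153.2  30. ]
ib [526.1 146.2  30. ]
il1 [542.  163.4  30. ]
il2 [528.8 159.4  30. ]
ir1 [549.4 141.1  30. ]
ir2 [536.7 136.9  30. ]
c [539.  149.9  30. ]
edge angles 16.383286388234595 18.471538047602337 15.399470926405279 16.73803853233993 18.079886897303037
flange c [539.14929539 150.07620915   4.        ]
stud top [ 512.55022893 -190.49378012   58.        ] ring c [ 484.66443062 -119.67796183   28.        ] tip [ 484.40997682 -117.89460444   58.        ]
nut top30 [538.26860901 147.9347915   30.        ]
```

Emit:
step_arm(
  motion=[
    {"claw": 85,"delta_pos": [21.5,-16.5,0],"turn": 0},
    {"claw": 85,"delta_pos": [21.5,-16.5,0],"turn": 0},
    {"claw": 85,"delta_pos": [21.5,-16.5,20],"turn": 0},
    {"claw": 85,"delta_pos": [21.5,-16.5,30],"turn": 0.071},
    {"claw": 85,"delta_pos": [0,0,40],"turn": 0},
    {"claw": 85,"delta_pos": [0,0,40],"turn": 0},
    {"claw": 85,"delta_pos": [0,0,40],"turn": 0},
    {"claw": 85,"delta_pos": [0,0,0],"turn": 0},
  ],
)

```text
clock: 2.7
eef_pos: [531.4, 144.5, 62.5]
tcp_rot: [-3.141, 0.012, 0.294]
contact_force: [-1.7, -0.9, -0.8]
opening: 1.002
grasp_force: 0.0
```

Run:
```python
from rig import *
from h import *
s=sense();print(s["clock"],s["eef_pos"],s["tcp_rot"],s["qpos"],s["contact_force"])
f=grab_frame("wrist");np.savez("pics/w3.npz",**f);cv2.imwrite("pics/w3.png",f["img"][:,:,::-1])
print(totool(s,np.array([539,149.8,13])-s["eef_pos"]))
```

```text
2.7 [531.43927831 144.54456987  62.50804275] [-3.14139     0.01240374  0.29448398] [ 2.62953841e-01  4.76859702e-01  1.91470297e+00 -2.72872297e-04
  7.62433962e-01  1.53946595e+00] [-1.67662599 -0.90039071 -0.84791015]
[ 9.37401114 -2.82471474 49.39614617]
```

View pics/w3.png

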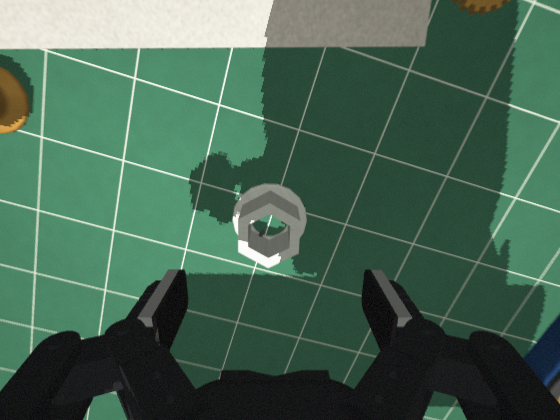

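The nut is aligned between the fingers: its sides are vertical, at x 238 and 300. It sits slightly left of the midpoint (275). I'll correct for that and descend.

Emit:
step_arm(
  motion=[
    {"claw": 85,"delta_pos": [4,-1,0],"turn": 0},
    {"claw": 85,"delta_pos": [0,0,10],"turn": 0},
    {"claw": 85,"delta_pos": [0,0,10],"turn": 0},
    {"claw": 85,"delta_pos": [0,0,10],"turn": 0},
    {"claw": 85,"delta_pos": [0,0,0],"turn": 0},
    {"claw": 85,"delta_pos": [0,0,0],"turn": 0},
  ],
)

```text
clock: 3.25
eef_pos: [540.2, 148.8, 39.1]
tcp_rot: [-3.142, 0.001, 0.295]
contact_force: [-0.4, -0.0, 0.4]
opening: 1.001
grasp_force: 0.0
```

Run:
```python
from rig import *
from h import *
s=sense();print(s["clock"],s["eef_pos"],s["tcp_rot"],s["contact_force"])
print(totool(s,np.array([539,149.8,13])-s["eef_pos"]))
```

```text
3.25 [540.18945647 148.80355858  39.08129569] [-3.14156583e+00  7.91174452e-04  2.94803571e-01] [-0.38912636 -0.00564892  0.44846432]
[-0.82798934 -1.29835342 26.08199377]
```

Emit:
step_arm(
  motion=[
    {"claw": 85,"delta_pos": [-1,-1,10],"turn": 0},
    {"claw": 60,"delta_pos": [0,0,10],"turn": 0},
    {"claw": 60,"delta_pos": [0,0,6],"turn": 0},
    {"claw": 50,"delta_pos": [0,0,0],"turn": 0},
    {"claw": 40,"delta_pos": [0,0,0],"turn": 0},
    {"claw": 40,"delta_pos": [0,0,0],"turn": 0},
    {"claw": 40,"delta_pos": [0,0,0],"turn": 0},
  ],
  force=20,
)

```text
clock: 3.83
eef_pos: [539.6, 149.7, 13.5]
tcp_rot: [3.142, -0.0, 0.295]
contact_force: [0.5, 0.4, 0.5]
opening: 0.474
grasp_force: 0.0
```

Emit:
step_arm(
  motion=[
    {"claw": 34,"delta_pos": [0,0,0],"turn": 0},
    {"claw": 30,"delta_pos": [0,0,0],"turn": 0},
    {"claw": 30,"delta_pos": [0,0,0],"turn": 0},
    {"claw": 30,"delta_pos": [0,0,0],"turn": 0},
    {"claw": 30,"delta_pos": [0,0,0],"turn": 0},
  ],
  force=30,
)

```text
clock: 4.25
eef_pos: [539.7, 149.7, 13.7]
tcp_rot: [-3.142, -0.001, 0.295]
contact_force: [-0.4, -0.3, 4.9]
opening: 0.419
grasp_force: 30.7
```

Emit:
step_arm(
  motion=[
    {"claw": 30,"delta_pos": [0,0,-6],"turn": 0},
    {"claw": 30,"delta_pos": [0,0,-20],"turn": 0},
    {"claw": 30,"delta_pos": [0,0,-30],"turn": 0},
    {"claw": 30,"delta_pos": [0,0,-30],"turn": 0},
    {"claw": 30,"delta_pos": [0,0,-30],"turn": 0},
    {"claw": 30,"delta_pos": [0,0,0],"turn": 0},
    {"claw": 30,"delta_pos": [0,0,0],"turn": 0},
  ],
)

```text
clock: 4.83
eef_pos: [540.3, 149.8, 131.1]
tcp_rot: [3.141, -0.003, 0.295]
contact_force: [-0.0, -0.3, -0.5]
opening: 0.416
grasp_force: 30.2
```

Run:
```python
from rig import *
from h import *
s=sense();print(s["clock"],s["eef_pos"],s["tcp_rot"],s["contact_force"],s["grasp_force"],s["opening"])
f=grab_frame("wrist");np.savez("pics/w4.npz",**f);cv2.imwrite("pics/w4.png",f["img"][:,:,::-1])
for dx in (-20,-10,0,10,20): print(dx,proj(f,s["eef_pos"]+np.array([dx*.957,dx*.291,0])))
```

```text
4.8333 [540.28235461 149.84043421 131.07471731] [ 3.14148691 -0.00349141  0.29477129] [-0.01605039 -0.34627608 -0.4520215 ] 30.241677733138204 0.4161160286645768
-20 (np.float64(274.52526015657116), np.float64(315.2097228529492))
-10 (np.float64(274.5372009920419), np.float64(298.63484065267386))
0 (np.float64(274.54964048593166), np.float64(281.36777869906814))
10 (np.float64(274.5626105409155), np.float64(263.3642534002266))
20 (np.float64(274.57614584035247), np.float64(244.5761213417951))
```

View pics/w4.png

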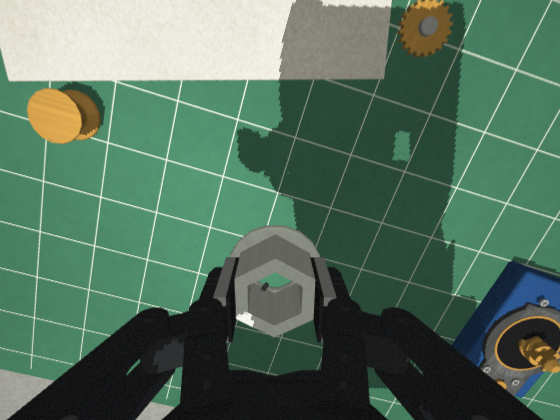

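The nut is held square: hexagon centre around (276,285), flange front edge near row 225, rear hexagon vertex near row 336. I'll compute its offset in the tool from these rows.

Run:
```python
from h import *
f=dict(np.load("pics/w4.npz"));e=np.array([540.28,149.84,131.07]);x=np.array([.957,.291,0])
P=lambda r,z:np.round(proj(f,e+x*r+[0,0,z]),1)
print("flange front",P(25,-9.7),"hex front",P(20.78,16.3),"hex back",P(-20.78,16.3),"flange front bottom",P(25,-13.7), "1mm rows",P(26,-9.7)[1]-P(25,-9.7)[1])
g=cv2.cvtColor(f["img"],cv2.COLOR_RGB2HSV)
for c in (270,276,282): print(c,[(r,*map(int,g[r,c])) for r in range(218,268,2)])
print([(r,*map(int,g[r,276])) for r in range(322,344,2)])
print("row 300 cols",[(c,int(g[300,c,2])) for c in range(228,324,3)])
```

```text
flange front [274.6 227.1] hex front [274.6 259.4] hex back [274.5 339.2] flange front bottom [274.6 224.2] 1mm rows -1.9000000000000057
270 [(218, 71, 66, 181), (220, 74, 109, 147), (222, 73, 109, 150), (224, 74, 111, 151), (226, 45, 17, 120), (228, 40, 15, 149), (230, 41, 20, 143), (232, 40, 17, 139), (234, 34, 15, 138), (236, 41, 22, 127), (238, 43, 18, 102), (240, 47, 17, 103), (242, 34, 17, 103), (244, 43, 17, 105), (246, 40, 15, 102), (248, 40, 15, 102), (250, 45, 15, 104), (252, 40, 22, 104), (254, 45, 15, 104), (256, 43, 17, 103), (258, 42, 13, 100), (260, 37, 20, 116), (262, 39, 18, 140), (264, 43, 16, 140), (266, 39, 18, 138)]
276 [(218, 75, 114, 145), (220, 74, 111, 149), (222, 74, 113, 149), (224, 74, 110, 150), (226, 41, 17, 119), (228, 44, 19, 147), (230, 39, 18, 141), (232, 36, 18, 142), (234, 38, 16, 129), (236, 39, 18, 99), (238, 34, 20, 101), (240, 39, 18, 100), (242, 41, 20, 102), (244, 40, 15, 102), (246, 41, 20, 101), (248, 45, 20, 101), (250, 38, 20, 102), (252, 54, 13, 101), (254, 47, 18, 101), (256, 43, 18, 102), (258, 45, 19, 109), (260, 40, 17, 138), (262, 3
[... 467 characters left out ...]
1, 20, 102), (260, 41, 20, 103), (262, 37, 18, 130), (264, 39, 18, 138), (266, 40, 17, 137)]
[(322, 43, 18, 101), (324, 40, 19, 118), (326, 39, 18, 138), (328, 41, 20, 141), (330, 40, 17, 138), (332, 37, 17, 137), (334, 44, 20, 137), (336, 55, 28, 117), (338, 75, 110, 72), (340, 74, 102, 75), (342, 75, 106, 72)]
row 300 cols [(228, 31), (231, 16), (234, 27), (237, 139), (240, 139), (243, 139), (246, 139), (249, 91), (252, 99), (255, 103), (258, 100), (261, 101), (264, 101), (267, 102), (270, 98), (273, 101), (276, 101), (279, 101), (282, 102), (285, 103), (288, 102), (291, 101), (294, 101), (297, 99), (300, 86), (303, 139), (306, 139), (309, 138), (312, 139), (315, 24), (318, 12), (321, 29)]
```

Emit:
step_arm(
  motion=[
    {"claw": 30,"delta_pos": [-20,24,0],"turn": 0},
    {"claw": 30,"delta_pos": [-20,24,0],"turn": 0},
    {"claw": 30,"delta_pos": [-20,24,0],"turn": 0},
    {"claw": 30,"delta_pos": [-20,24,0],"turn": 0},
    {"claw": 30,"delta_pos": [-20,24,0],"turn": 0},
    {"claw": 30,"delta_pos": [-20,24,0],"turn": 0},
    {"claw": 30,"delta_pos": [-20,24,0],"turn": 0},
    {"claw": 30,"delta_pos": [-20,24,0],"turn": 0},
  ],
)

```text
clock: 5.55
eef_pos: [439.9, -81.6, 127.8]
tcp_rot: [-3.14, 0.003, 0.295]
contact_force: [0.8, 0.5, -0.4]
opening: 0.416
grasp_force: 30.3
```

Emit:
step_arm(
  motion=[
    {"claw": 30,"delta_pos": [-20,24,0],"turn": 0},
    {"claw": 30,"delta_pos": [-20,24,0],"turn": 0},
    {"claw": 30,"delta_pos": [0,0,0],"turn": 0},
    {"claw": 30,"delta_pos": [0,0,0],"turn": 0},
    {"claw": 30,"delta_pos": [0,0,0],"turn": 0},
  ],
)

```text
clock: 5.97
eef_pos: [417.0, -137.8, 128.3]
tcp_rot: [-3.14, 0.001, 0.294]
contact_force: [0.7, 0.2, -0.2]
opening: 0.416
grasp_force: 30.4
```

Run:
```python
from rig import *
from h import *
s=sense();print(s["clock"],s["eef_pos"],s["tcp_rot"],s["contact_force"],s["grasp_force"])
f=grab_frame("wrist");np.savez("pics/w5.npz",**f)
u,v=map(int,proj(f,[484.4,-119,40]));print(u,v,proj(f,[484.4,-119,58]),proj(f,[484.4,-119,28]),-f["R"].T@f["t"])
c=f["img"][v-50:v+50,u-65:u+65];print(v-50,u-65)
cv2.imwrite("pics/w5.png",cv2.resize(c,None,fx=6,fy=6,interpolation=cv2.INTER_CUBIC)[:,:,::-1])
```

```text
5.9667 [ 416.99188341 -137.84827645  128.34275962] [-3.14022943e+00  1.49858678e-03  2.93719629e-01] [ 0.73358076  0.22813613 -0.15249974] 30.37132521159947
277 123 (np.float64(277.2054324353122), np.float64(125.40125751899122)) (np.float64(276.95619366204994), np.float64(122.54033132312952)) [ 497.12265664 -113.81092806  261.51385832]
73 212
```

View pics/w5.png

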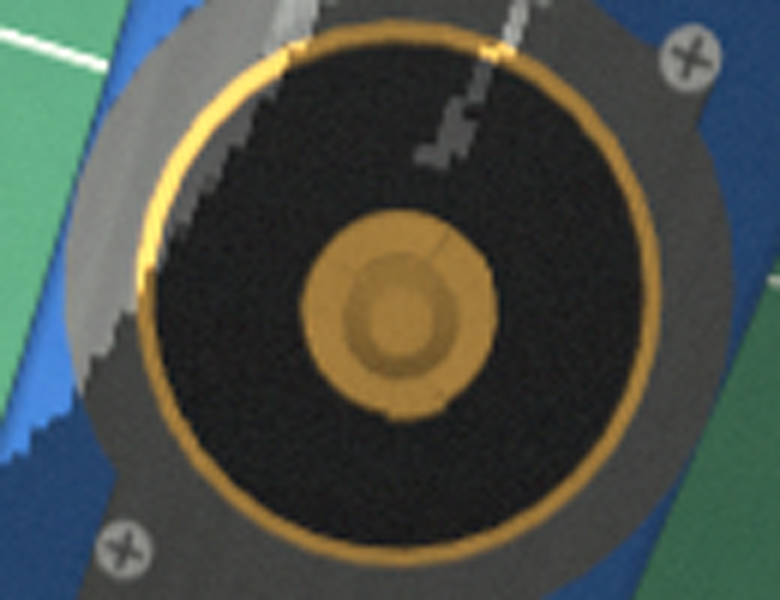

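The stud is almost straight below the camera: tip centre at crop (401,318), ring centre at (400,294).

Run:
```python
from rig import *
from h import *
f=dict(np.load("pics/w5.npz"));q=lambda x,y,z:ray(f,212+x/6-.42,73+y/6-.42,z)
a,b=q(401,318,58),q(400.5,294,28);c=q(400,314,47);print(a,b,c)
s=sense();S=(a+b+c)[:2]/3
x=np.array([.957,.291]);T=S-.5*x
print(S,totool(s,np.r_[T-s["eef_pos"][:2],0]))
```

```text
[ 484.51812867 -119.76832319   58.        ] [ 485.33517554 -119.75914324   28.        ] [ 484.21803617 -119.85594354   47.        ]
[ 484.69044679 -119.79446999] [69.06093424  2.61812831 -0.08281786]
```

Emit:
step_arm(
  motion=[
    {"claw": 30,"delta_pos": [20,0.6,0],"turn": 0},
    {"claw": 30,"delta_pos": [20,1,0],"turn": 0},
    {"claw": 30,"delta_pos": [20,1,0],"turn": 0},
    {"claw": 30,"delta_pos": [9,0,0],"turn": 0},
    {"claw": 30,"delta_pos": [0,0,25],"turn": 0},
    {"claw": 30,"delta_pos": [0,0,20],"turn": 0},
    {"claw": 30,"delta_pos": [0,0,0],"turn": 0},
    {"claw": 30,"delta_pos": [0,0,0],"turn": 0},
  ],
)

```text
clock: 6.68
eef_pos: [483.3, -119.6, 83.4]
tcp_rot: [-3.14, 0.003, 0.296]
contact_force: [-0.2, -0.1, 0.4]
opening: 0.414
grasp_force: 30.3
```

```bash
cat > st.py <<'E'
from rig import *
from h import *
s=sense();r=Rt.from_euler("xyz",s["tcp_rot"]).as_matrix()
T=np.array([484.65,-119.8])-.5*r[:2,0]
print(s["clock"],s["eef_pos"].round(2),s["tcp_rot"].round(4),s["contact_force"].round(2),s["wrist_torque"].round(2),s["grasp_force"],"q6",s["qpos"][5])
print("corr tool",totool(s,np.r_[T-s["eef_pos"][:2],0]).round(2),"underside h",s["eef_pos"][2]-13.6-28)
E
python3 st.py
```

```text
6.6833 [ 483.3  -119.63   83.44] [-3.1398e+00  2.9000e-03  2.9610e-01] [-0.2  -0.06  0.41] [0.   0.01 0.03] 30.32665335573256 q6 1.0290415845908885
corr tool [ 0.74  0.56 -0.  ] underside h 41.84347209290661
```

Emit:
step_arm(
  motion=[
    {"claw": 30,"delta_pos": [0.7,0.5,4],"turn": 0},
    {"claw": 30,"delta_pos": [0,0,5],"turn": 0},
    {"claw": 30,"delta_pos": [0,0,3],"turn": 0},
    {"claw": 30,"delta_pos": [0,0,0],"turn": 0},
    {"claw": 30,"delta_pos": [0,0,0],"turn": 0},
    {"claw": 30,"delta_pos": [0,0,0],"turn": 0},
  ],
)

```text
clock: 7.18
eef_pos: [485.4, -121.0, 72.6]
tcp_rot: [3.141, -0.0, 0.295]
contact_force: [-0.2, -0.3, 0.6]
opening: 0.419
grasp_force: 30.3
```

```bash
python3 st.py
```

```text
7.1833 [ 485.42 -121.     72.59] [ 3.1413e+00 -4.0000e-04  2.9460e-01] [-0.23 -0.31  0.63] [-0.02 -0.03 -0.02] 30.324897654354572 q6 1.0288887655963648
corr tool [-0.89 -1.38 -0.  ] underside h 30.99154533449066
```

Readings look noisy at about 1 mm, so I'll average several.

```bash
cat > st.py <<'E'
from rig import *
from h import *
import sys
n=int(sys.argv[1]) if len(sys.argv)>1 else 6
L=[]
for i in range(n):
    grab_frame("wrist");L.append(sense())
p=np.array([s["eef_pos"] for s in L]);F=np.array([s["contact_force"] for s in L]);M=np.array([s["wrist_torque"] for s in L]);s=L[-1]
r=Rt.from_euler("xyz",s["tcp_rot"]).as_matrix();m=p.mean(0)
T=np.array([484.65,-119.8])-.5*r[:2,0]
print(s["clock"],"pos",m.round(2),"sd",p.std(0).round(2),"yaw",s["tcp_rot"][2].round(4),"F",F.mean(0).round(2),F.std(0).round(2),"M",M.mean(0).round(2),s["grasp_force"].round(1),"q6",s["qpos"][5].round(3))
print("corr tool",(r.T@np.r_[T-m[:2],0]).round(2),"underside h",(m[2]-13.6-28).round(2))
E
python3 st.py 10
```

```text
Traceback (most recent call last):
  File "st.py", line 11, in <module>
    print(s["clock"],"pos",m.round(2),"sd",p.std(0).round(2),"yaw",s["tcp_rot"][2].round(4),"F",F.mean(0).round(2),F.std(0).round(2),"M",M.mean(0).round(2),s["grasp_force"].round(1),"q6",s["qpos"][5].round(3))
                                                                                                                                                            ^^^^^^^^^^^^^^^^^^^^^^
AttributeError: 'float' object has no attribute 'round'
```

```bash
sed -i 's/s\["grasp_force"\].round(1)/round(s["grasp_force"],1)/' st.py; python3 st.py 10
```

```text
8.1833 pos [ 485.26 -120.88   72.28] sd [0.02 0.01 0.01] yaw 0.2948 F [ 0.14 -0.03 -0.54] [0.45 0.35 0.27] M [ 0.   -0.02 -0.01] 30.3 q6 1.029
corr tool [-0.77 -1.21 -0.  ] underside h 30.68
```

Emit:
step_arm(
  motion=[
    {"claw": 30,"delta_pos": [-0.8,-1.2,0],"turn": 0},
    {"claw": 30,"delta_pos": [0,0,0],"turn": 0},
    {"claw": 30,"delta_pos": [0,0,0],"turn": 0},
    {"claw": 30,"delta_pos": [0,0,0],"turn": 0},
    {"claw": 30,"delta_pos": [0,0,0],"turn": 0},
    {"claw": 30,"delta_pos": [0,0,2],"turn": 0},
    {"claw": 30,"delta_pos": [0,0,0],"turn": 0},
    {"claw": 30,"delta_pos": [0,0,0],"turn": 0},
  ],
)

```text
clock: 8.85
eef_pos: [484.0, -119.9, 70.1]
tcp_rot: [-3.141, 0.0, 0.295]
contact_force: [-1.3, -0.6, -0.4]
opening: 0.417
grasp_force: 30.3
```

```bash
python3 st.py 4
```

```text
9.05 pos [ 484.13 -119.98   70.24] sd [0.03 0.01 0.04] yaw 0.2948 F [-0.05  0.44 -0.61] [0.11 0.79 0.25] M [-0.03 -0.    0.01] 30.3 q6 1.03
corr tool [ 0.05 -0.02  0.  ] underside h 28.64
```

Centred. Now I'll lower slowly, watching the force.

Emit:
step_arm(
  motion=[
    {"claw": 30,"delta_pos": [0,0,2],"turn": 0},
    {"claw": 30,"delta_pos": [0,0,0],"turn": 0},
    {"claw": 30,"delta_pos": [0,0,0],"turn": 0},
    {"claw": 30,"delta_pos": [0,0,2],"turn": 0},
    {"claw": 30,"delta_pos": [0,0,0],"turn": 0},
    {"claw": 30,"delta_pos": [0,0,0],"turn": 0},
  ],
)

```text
clock: 9.55
eef_pos: [484.1, -120.0, 66.2]
tcp_rot: [-3.141, 0.0, 0.295]
contact_force: [-0.0, 0.3, -0.2]
opening: 0.411
grasp_force: 30.3
```

Emit:
step_arm(
  motion=[
    {"claw": 30,"delta_pos": [0,0,2],"turn": 0},
    {"claw": 30,"delta_pos": [0,0,0],"turn": 0},
    {"claw": 30,"delta_pos": [0,0,0],"turn": 0},
    {"claw": 30,"delta_pos": [0,0,1.5],"turn": 0},
    {"claw": 30,"delta_pos": [0,0,0],"turn": 0},
    {"claw": 30,"delta_pos": [0,0,0],"turn": 0},
  ],
)

```text
clock: 10.05
eef_pos: [484.1, -119.9, 62.7]
tcp_rot: [-3.142, 0.0, 0.295]
contact_force: [0.6, 0.1, -0.7]
opening: 0.417
grasp_force: 30.3
```

Emit:
step_arm(
  motion=[
    {"claw": 30,"delta_pos": [0,0,1],"turn": 0},
    {"claw": 30,"delta_pos": [0,0,0],"turn": 0},
    {"claw": 30,"delta_pos": [0,0,1],"turn": 0},
    {"claw": 30,"delta_pos": [0,0,0],"turn": 0},
    {"claw": 30,"delta_pos": [0,0,0],"turn": 0},
  ],
)

```text
clock: 10.47
eef_pos: [484.1, -120.0, 60.7]
tcp_rot: [-3.142, 0.0, 0.295]
contact_force: [0.2, 0.2, -0.8]
opening: 0.418
grasp_force: 30.3
```

Emit:
step_arm(
  motion=[
    {"claw": 30,"delta_pos": [0,0,1],"turn": 0},
    {"claw": 30,"delta_pos": [0,0,0],"turn": 0},
    {"claw": 30,"delta_pos": [0,0,1],"turn": 0},
    {"claw": 30,"delta_pos": [0,0,0],"turn": 0},
    {"claw": 30,"delta_pos": [0,0,0],"turn": 0},
  ],
)

```text
clock: 10.88
eef_pos: [484.1, -120.0, 58.7]
tcp_rot: [-3.141, 0.0, 0.295]
contact_force: [-0.1, 0.6, -0.8]
opening: 0.417
grasp_force: 30.3
```

Emit:
step_arm(
  motion=[
    {"claw": 30,"delta_pos": [0,0,1],"turn": 0},
    {"claw": 30,"delta_pos": [0,0,0],"turn": 0},
    {"claw": 30,"delta_pos": [0,0,0],"turn": 0},
    {"claw": 30,"delta_pos": [0,0,0],"turn": 0},
  ],
)

```text
clock: 11.22
eef_pos: [484.1, -120.0, 57.8]
tcp_rot: [-3.142, 0.0, 0.295]
contact_force: [-0.1, -0.1, 0.2]
opening: 0.413
grasp_force: 30.3
```

Emit:
step_arm(
  motion=[
    {"claw": 30,"delta_pos": [0,0,1],"turn": 0},
    {"claw": 30,"delta_pos": [0,0,0],"turn": 0},
    {"claw": 30,"delta_pos": [0,0,0],"turn": 0},
    {"claw": 30,"delta_pos": [0,0,0],"turn": 0},
  ],
)

```text
clock: 11.55
eef_pos: [484.1, -120.0, 56.8]
tcp_rot: [-3.142, 0.0, 0.295]
contact_force: [0.6, -0.3, -0.9]
opening: 0.415
grasp_force: 30.3
```

Emit:
step_arm(
  motion=[
    {"claw": 30,"delta_pos": [0,0,1],"turn": 0},
    {"claw": 30,"delta_pos": [0,0,0],"turn": 0},
    {"claw": 30,"delta_pos": [0,0,0],"turn": 0},
    {"claw": 30,"delta_pos": [0,0,0],"turn": 0},
  ],
)

```text
clock: 11.88
eef_pos: [484.1, -120.0, 55.8]
tcp_rot: [-3.142, 0.0, 0.295]
contact_force: [-0.3, 0.2, -0.9]
opening: 0.415
grasp_force: 30.3
```

Emit:
step_arm(
  motion=[
    {"claw": 30,"delta_pos": [0,0,1],"turn": 0},
    {"claw": 30,"delta_pos": [0,0,0],"turn": 0},
    {"claw": 30,"delta_pos": [0,0,1],"turn": 0},
    {"claw": 30,"delta_pos": [0,0,0],"turn": 0},
    {"claw": 30,"delta_pos": [0,0,0],"turn": 0},
    {"claw": 30,"delta_pos": [0,0,0],"turn": 0},
  ],
)

```text
clock: 12.38
eef_pos: [484.1, -120.0, 53.8]
tcp_rot: [-3.142, 0.0, 0.295]
contact_force: [0.6, -0.7, -0.9]
opening: 0.416
grasp_force: 30.3
```

Emit:
step_arm(
  motion=[
    {"claw": 30,"delta_pos": [0,0,0.8],"turn": 0},
    {"claw": 30,"delta_pos": [0,0,0],"turn": 0},
    {"claw": 30,"delta_pos": [0,0,0],"turn": 0},
    {"claw": 30,"delta_pos": [0,0,0],"turn": 0},
  ],
)

```text
clock: 12.72
eef_pos: [484.1, -120.0, 53.0]
tcp_rot: [-3.142, 0.0, 0.295]
contact_force: [1.1, -0.4, -0.5]
opening: 0.412
grasp_force: 30.3
```

Emit:
step_arm(
  motion=[
    {"claw": 30,"delta_pos": [0,0,0.5],"turn": 0},
    {"claw": 30,"delta_pos": [0,0,0],"turn": 0},
    {"claw": 30,"delta_pos": [0,0,0],"turn": 0},
    {"claw": 30,"delta_pos": [0,0,0],"turn": 0},
  ],
)

```text
clock: 13.05
eef_pos: [484.1, -120.0, 52.5]
tcp_rot: [-3.142, 0.0, 0.295]
contact_force: [0.3, -0.5, -0.8]
opening: 0.414
grasp_force: 30.3
```

Emit:
step_arm(
  motion=[
    {"claw": 30,"delta_pos": [0,0,0.5],"turn": 0},
    {"claw": 30,"delta_pos": [0,0,0],"turn": 0},
    {"claw": 30,"delta_pos": [0,0,0],"turn": 0},
    {"claw": 30,"delta_pos": [0,0,0],"turn": 0},
  ],
)

```text
clock: 13.38
eef_pos: [484.2, -120.0, 52.1]
tcp_rot: [3.142, -0.0, 0.295]
contact_force: [-0.8, 0.3, 2.6]
opening: 0.418
grasp_force: 30.9
```

Contact with the face at h≈10.6, as expected. I'll add a little more press, then turn anticlockwise.

Emit:
step_arm(
  motion=[
    {"claw": 30,"delta_pos": [0,0,0.3],"turn": 0},
    {"claw": 30,"delta_pos": [0,0,0],"turn": 0},
    {"claw": 30,"delta_pos": [0,0,0],"turn": 0},
    {"claw": 30,"delta_pos": [0,0,0],"turn": 0},
  ],
)

```text
clock: 13.72
eef_pos: [484.3, -120.0, 52.0]
tcp_rot: [3.141, -0.0, 0.295]
contact_force: [-1.9, -0.4, 6.1]
opening: 0.414
grasp_force: 31.3
```

Emit:
step_arm(
  motion=[
    {"claw": 30,"delta_pos": [0,0,0],"turn": -0.04},
    {"claw": 30,"delta_pos": [0,0,0],"turn": -0.04},
    {"claw": 30,"delta_pos": [0,0,0],"turn": -0.04},
    {"claw": 30,"delta_pos": [0,0,0],"turn": 0},
    {"claw": 30,"delta_pos": [0,0,0],"turn": 0},
  ],
)

```text
clock: 14.13
eef_pos: [484.5, -120.0, 52.0]
tcp_rot: [3.141, -0.001, 0.415]
contact_force: [-0.7, 0.5, 5.4]
opening: 0.418
grasp_force: 31.1
```

```bash
python3 st.py 3
```

```text
14.2833 pos [ 484.52 -120.04   52.02] sd [0.02 0.   0.01] yaw 0.4148 F [-0.31  0.38  5.57] [0.13 0.64 0.41] M [0.05 0.11 0.02] 31.1 q6 0.91
corr tool [-0.29 -0.17 -0.  ] underside h 10.42
```

Emit:
step_arm(
  motion=[
    {"claw": 30,"delta_pos": [-0.1,-0.1,0],"turn": -0.05},
    {"claw": 30,"delta_pos": [-0.1,0,0],"turn": -0.05},
    {"claw": 30,"delta_pos": [0,0,0],"turn": -0.05},
    {"claw": 30,"delta_pos": [0,0,0],"turn": -0.03},
    {"claw": 30,"delta_pos": [0,0,0],"turn": 0},
    {"claw": 30,"delta_pos": [0,0,0],"turn": 0},
  ],
)

```text
clock: 14.78
eef_pos: [484.4, -120.1, 52.0]
tcp_rot: [3.141, -0.001, 0.595]
contact_force: [-0.8, 0.8, 4.5]
opening: 0.42
grasp_force: 31.1
```

Emit:
step_arm(
  motion=[
    {"claw": 30,"delta_pos": [0,0,0.1],"turn": -0.05},
    {"claw": 30,"delta_pos": [0,0,0],"turn": -0.05},
    {"claw": 30,"delta_pos": [0,0,0],"turn": -0.05},
    {"claw": 30,"delta_pos": [0,0,0],"turn": -0.03},
    {"claw": 30,"delta_pos": [0,0,0],"turn": 0},
    {"claw": 30,"delta_pos": [0,0,0],"turn": 0},
  ],
)

```text
clock: 15.28
eef_pos: [484.8, -120.2, 51.9]
tcp_rot: [3.14, -0.001, 0.774]
contact_force: [2.1, -0.1, 5.0]
opening: 0.415
grasp_force: 30.9
```

Emit:
step_arm(
  motion=[
    {"claw": 30,"delta_pos": [0,0,0],"turn": -0.05},
    {"claw": 30,"delta_pos": [0,0,0],"turn": -0.05},
    {"claw": 30,"delta_pos": [0,0,0],"turn": -0.05},
    {"claw": 30,"delta_pos": [0,0,0],"turn": -0.03},
    {"claw": 30,"delta_pos": [0,0,0],"turn": 0},
    {"claw": 30,"delta_pos": [0,0,0],"turn": 0},
  ],
)

```text
clock: 15.78
eef_pos: [483.4, -119.8, 51.3]
tcp_rot: [-3.141, 0.0, 0.953]
contact_force: [-0.3, 1.0, 0.7]
opening: 0.416
grasp_force: 30.4
```

```bash
python3 st.py 2
```

```text
15.8833 pos [ 483.6  -119.88   51.36] sd [0.06 0.   0.03] yaw 0.9533 F [-0.03 -0.14 -0.16] [0.03 0.2  0.23] M [ 0.   -0.01 -0.01] 30.4 q6 0.371
corr tool [ 0.18  0.81 -0.  ] underside h 9.76
```

Fz is gone, so the pins are over the gap. I'll re-centre and lower gently.

Emit:
step_arm(
  motion=[
    {"claw": 30,"delta_pos": [0.2,0.8,0],"turn": 0},
    {"claw": 30,"delta_pos": [0,0,1],"turn": 0},
    {"claw": 30,"delta_pos": [0,0,0],"turn": 0},
    {"claw": 30,"delta_pos": [0,0,0],"turn": 0},
    {"claw": 30,"delta_pos": [0,0,0],"turn": 0},
  ],
)

```text
clock: 16.3
eef_pos: [484.6, -120.2, 50.5]
tcp_rot: [-3.141, 0.0, 0.955]
contact_force: [-1.1, -0.6, -0.8]
opening: 0.413
grasp_force: 30.3
```

```bash
python3 st.py 2
```

```text
16.4 pos [ 484.6  -120.25   50.55] sd [0.01 0.01 0.  ] yaw 0.9547 F [-0.15 -0.16 -0.79] [0.35 0.43 0.81] M [0.08 0.1  0.04] 30.3 q6 0.37
corr tool [-0.1  -0.22  0.  ] underside h 8.95
```

Emit:
step_arm(
  motion=[
    {"claw": 30,"delta_pos": [0,-0.2,1],"turn": 0},
    {"claw": 30,"delta_pos": [0,0,0],"turn": 0},
    {"claw": 30,"delta_pos": [0,0,0],"turn": 0},
    {"claw": 30,"delta_pos": [0,0,0],"turn": 0},
  ],
)

```text
clock: 16.73
eef_pos: [484.5, -120.1, 49.6]
tcp_rot: [-3.142, 0.0, 0.955]
contact_force: [-1.0, 0.3, -1.2]
opening: 0.415
grasp_force: 30.4
```

Emit:
step_arm(
  motion=[
    {"claw": 30,"delta_pos": [0,0,1],"turn": 0},
    {"claw": 30,"delta_pos": [0,0,0],"turn": 0},
    {"claw": 30,"delta_pos": [0,0,0],"turn": 0},
    {"claw": 30,"delta_pos": [0,0,0],"turn": 0},
  ],
)

```text
clock: 17.07
eef_pos: [484.6, -120.2, 48.6]
tcp_rot: [3.142, 0.0, 0.955]
contact_force: [-0.1, 0.7, -0.3]
opening: 0.416
grasp_force: 30.3
```

Emit:
step_arm(
  motion=[
    {"claw": 30,"delta_pos": [0,0,0.8],"turn": 0},
    {"claw": 30,"delta_pos": [0,0,0],"turn": 0},
    {"claw": 30,"delta_pos": [0,0,0],"turn": 0},
    {"claw": 30,"delta_pos": [0,0,0],"turn": 0},
  ],
)

```text
clock: 17.4
eef_pos: [484.6, -120.2, 47.8]
tcp_rot: [3.141, -0.0, 0.955]
contact_force: [0.6, 0.8, 0.2]
opening: 0.416
grasp_force: 30.4
```

Emit:
step_arm(
  motion=[
    {"claw": 30,"delta_pos": [0,0,0.6],"turn": 0},
    {"claw": 30,"delta_pos": [0,0,0],"turn": 0},
    {"claw": 30,"delta_pos": [0,0,0],"turn": 0},
    {"claw": 30,"delta_pos": [0,0,0],"turn": 0},
  ],
)

```text
clock: 17.73
eef_pos: [484.5, -120.1, 47.2]
tcp_rot: [-3.142, 0.0, 0.955]
contact_force: [-0.7, -0.6, -0.2]
opening: 0.417
grasp_force: 30.4
```

Emit:
step_arm(
  motion=[
    {"claw": 30,"delta_pos": [0,0,0.5],"turn": 0},
    {"claw": 30,"delta_pos": [0,0,0],"turn": 0},
    {"claw": 30,"delta_pos": [0,0,0],"turn": 0},
    {"claw": 30,"delta_pos": [0,0,0],"turn": 0},
  ],
)

```text
clock: 18.07
eef_pos: [484.6, -120.2, 46.7]
tcp_rot: [3.142, -0.0, 0.955]
contact_force: [-0.5, 0.1, -0.3]
opening: 0.416
grasp_force: 30.4
```

Emit:
step_arm(
  motion=[
    {"claw": 30,"delta_pos": [0,0,0.4],"turn": 0},
    {"claw": 30,"delta_pos": [0,0,0],"turn": 0},
    {"claw": 30,"delta_pos": [0,0,0],"turn": 0},
    {"claw": 30,"delta_pos": [0,0,0],"turn": 0},
  ],
)

```text
clock: 18.4
eef_pos: [484.7, -120.2, 46.5]
tcp_rot: [3.141, -0.0, 0.955]
contact_force: [-0.9, 0.7, 4.2]
opening: 0.414
grasp_force: 30.9
```

Thread dropped in at h≈4.9. Now clockwise, following at 3.18 mm/rad.

Emit:
step_arm(
  motion=[
    {"claw": 30,"delta_pos": [0,0,0.1],"turn": 0.04},
    {"claw": 30,"delta_pos": [0,0,0.13],"turn": 0.04},
    {"claw": 30,"delta_pos": [0,0,0.13],"turn": 0.04},
    {"claw": 30,"delta_pos": [0,0,0],"turn": 0},
    {"claw": 30,"delta_pos": [0,0,0],"turn": 0},
  ],
)

```text
clock: 18.82
eef_pos: [484.8, -120.2, 46.1]
tcp_rot: [3.141, -0.0, 0.836]
contact_force: [0.5, -0.7, 4.0]
opening: 0.411
grasp_force: 30.8
```

```bash
python3 st.py 2
```

```text
18.9167 pos [ 484.82 -120.23   46.05] sd [0.01 0.01 0.  ] yaw 0.8361 F [ 0.35 -0.54  3.28] [0.61 0.3  0.06] M [-0.12 -0.06 -0.  ] 30.8 q6 0.489
corr tool [-0.29 -0.41 -0.  ] underside h 4.45
```

Following properly: the force is steady and low.

Emit:
step_arm(
  motion=[
    {"claw": 30,"delta_pos": [-0.1,-0.1,0.16],"turn": 0.05},
    {"claw": 30,"delta_pos": [-0.1,-0.2,0.16],"turn": 0.05},
    {"claw": 30,"delta_pos": [0,0,0.16],"turn": 0.05},
    {"claw": 30,"delta_pos": [0,0,0.16],"turn": 0.05},
    {"claw": 30,"delta_pos": [0,0,0],"turn": 0},
    {"claw": 30,"delta_pos": [0,0,0],"turn": 0},
  ],
)

```text
clock: 19.42
eef_pos: [484.4, -120.1, 45.4]
tcp_rot: [3.141, -0.0, 0.637]
contact_force: [1.5, 0.3, 3.6]
opening: 0.417
grasp_force: 30.8
```

```bash
python3 st.py 2
```

```text
19.5167 pos [ 484.37 -120.1    45.36] sd [0.01 0.01 0.01] yaw 0.6366 F [0.65 0.4  3.21] [0.56 0.2  0.13] M [-0.06 -0.15 -0.04] 30.8 q6 0.688
corr tool [-0.09 -0.07 -0.  ] underside h 3.76
```

Emit:
step_arm(
  motion=[
    {"claw": 30,"delta_pos": [0,0,0.16],"turn": 0.05},
    {"claw": 30,"delta_pos": [0,0,0.16],"turn": 0.05},
    {"claw": 30,"delta_pos": [0,0,0.16],"turn": 0.05},
    {"claw": 30,"delta_pos": [0,0,0.16],"turn": 0.05},
    {"claw": 30,"delta_pos": [0,0,0],"turn": 0},
    {"claw": 30,"delta_pos": [0,0,0],"turn": 0},
  ],
)

```text
clock: 20.02
eef_pos: [484.2, -120.1, 44.7]
tcp_rot: [3.142, -0.0, 0.437]
contact_force: [-0.6, -0.4, 4.1]
opening: 0.419
grasp_force: 30.9
```

Emit:
step_arm(
  motion=[
    {"claw": 30,"delta_pos": [0,0,0.16],"turn": 0.05},
    {"claw": 30,"delta_pos": [0,0,0.16],"turn": 0.05},
    {"claw": 30,"delta_pos": [0,0,0.16],"turn": 0.05},
    {"claw": 30,"delta_pos": [0,0,0.16],"turn": 0.05},
    {"claw": 30,"delta_pos": [0,0,0],"turn": 0},
    {"claw": 30,"delta_pos": [0,0,0],"turn": 0},
  ],
)

```text
clock: 20.52
eef_pos: [484.2, -120.1, 44.0]
tcp_rot: [3.142, -0.0, 0.238]
contact_force: [0.5, 0.4, 3.8]
opening: 0.419
grasp_force: 30.9
```

```bash
python3 st.py 2
```

```text
20.6167 pos [ 484.2  -120.09   44.03] sd [0. 0. 0.] yaw 0.2372 F [ 0.76 -0.13  3.46] [0.61 0.28 0.17] M [ 0.03 -0.09  0.  ] 30.9 q6 1.087
corr tool [ 0.   -0.17 -0.  ] underside h 2.43
```

Emit:
step_arm(
  motion=[
    {"claw": 30,"delta_pos": [0,-0.1,0.16],"turn": 0.05},
    {"claw": 30,"delta_pos": [0,0,0.16],"turn": 0.05},
    {"claw": 30,"delta_pos": [0,0,0.16],"turn": 0.05},
    {"claw": 30,"delta_pos": [0,0,0.16],"turn": 0.05},
    {"claw": 30,"delta_pos": [0,0,0],"turn": 0},
    {"claw": 30,"delta_pos": [0,0,0],"turn": 0},
  ],
)

```text
clock: 21.12
eef_pos: [484.2, -120.0, 43.4]
tcp_rot: [3.142, -0.0, 0.037]
contact_force: [0.7, 0.8, 3.5]
opening: 0.417
grasp_force: 30.9
```

Emit:
step_arm(
  motion=[
    {"claw": 30,"delta_pos": [0,0,0.16],"turn": 0.05},
    {"claw": 30,"delta_pos": [0,0,0.16],"turn": 0.05},
    {"claw": 30,"delta_pos": [0,0,0.16],"turn": 0.05},
    {"claw": 30,"delta_pos": [0,0,0.16],"turn": 0.05},
    {"claw": 30,"delta_pos": [0,0,0],"turn": 0},
    {"claw": 30,"delta_pos": [0,0,0],"turn": 0},
  ],
)

```text
clock: 21.62
eef_pos: [484.2, -120.0, 42.7]
tcp_rot: [-3.142, -0.0, -0.162]
contact_force: [0.8, -0.2, 3.6]
opening: 0.417
grasp_force: 30.9
```

```bash
python3 st.py 2
```

```text
21.7167 pos [ 484.16 -119.98   42.74] sd [0.   0.02 0.01] yaw -0.1628 F [0.69 0.59 3.87] [0.25 0.3  0.27] M [-0.01 -0.1  -0.03] 30.9 q6 1.488
corr tool [-0.04 -0.25  0.  ] underside h 1.14
```

Emit:
step_arm(
  motion=[
    {"claw": 30,"delta_pos": [0,-0.1,0.16],"turn": 0.05},
    {"claw": 30,"delta_pos": [0,0,0.16],"turn": 0.05},
    {"claw": 30,"delta_pos": [0,0,0.16],"turn": 0.05},
    {"claw": 30,"delta_pos": [0,0,0.13],"turn": 0.04},
    {"claw": 30,"delta_pos": [0,0,0],"turn": 0},
    {"claw": 30,"delta_pos": [0,0,0],"turn": 0},
  ],
)

```text
clock: 22.22
eef_pos: [484.2, -119.9, 42.1]
tcp_rot: [-3.142, 0.0, -0.353]
contact_force: [1.1, 0.7, 4.7]
opening: 0.411
grasp_force: 31.0
```

Emit:
step_arm(
  motion=[
    {"claw": 30,"delta_pos": [0,0,0.16],"turn": 0.05},
    {"claw": 30,"delta_pos": [0,0,0.13],"turn": 0.04},
    {"claw": 30,"delta_pos": [0,0,0],"turn": 0},
    {"claw": 30,"delta_pos": [0,0,0],"turn": 0},
  ],
)

```text
clock: 22.55
eef_pos: [484.2, -119.9, 41.9]
tcp_rot: [-3.142, -0.0, -0.443]
contact_force: [0.4, 1.0, 4.9]
opening: 0.415
grasp_force: 31.0
```

```bash
python3 st.py 2
```

```text
22.65 pos [ 484.2  -119.89   41.86] sd [0.   0.01 0.  ] yaw -0.4432 F [0.39 0.45 4.96] [0.33 0.14 0.07] M [ 0.   -0.09 -0.02] 31.0 q6 1.768
corr tool [-0.13 -0.27  0.  ] underside h 0.26
```

Emit:
step_arm(
  motion=[
    {"claw": 30,"delta_pos": [0,0,0.13],"turn": 0.04},
    {"claw": 30,"delta_pos": [0,0,0],"turn": 0},
    {"claw": 30,"delta_pos": [0,0,0],"turn": 0},
  ],
)

```text
clock: 22.9
eef_pos: [484.2, -119.9, 41.7]
tcp_rot: [-3.142, -0.0, -0.484]
contact_force: [-0.3, -0.4, 5.6]
opening: 0.418
grasp_force: 31.1
```

Emit:
step_arm(
  motion=[
    {"claw": 30,"delta_pos": [0,0,0.1],"turn": 0.03},
    {"claw": 30,"delta_pos": [0,0,0],"turn": 0},
    {"claw": 30,"delta_pos": [0,0,0],"turn": 0},
  ],
)

```text
clock: 23.15
eef_pos: [484.2, -119.9, 41.7]
tcp_rot: [-3.142, -0.0, -0.514]
contact_force: [0.3, 0.2, 6.0]
opening: 0.412
grasp_force: 31.3
```

```bash
python3 st.py 2
```

```text
23.25 pos [ 484.22 -119.88   41.71] sd [0.01 0.   0.01] yaw -0.5137 F [0.15 0.11 6.23] [0.21 0.09 0.07] M [ 0.04 -0.09 -0.04] 31.3 q6 1.839
corr tool [-0.17 -0.28  0.  ] underside h 0.11
```

Emit:
step_arm(
  motion=[
    {"claw": 30,"delta_pos": [0,0,0.1],"turn": 0.03},
    {"claw": 30,"delta_pos": [0,0,0],"turn": 0},
    {"claw": 30,"delta_pos": [0,0,0],"turn": 0},
  ],
)

```text
clock: 23.5
eef_pos: [484.3, -119.9, 41.7]
tcp_rot: [-3.142, -0.0, -0.544]
contact_force: [0.1, 0.0, 7.8]
opening: 0.415
grasp_force: 31.5
```

```bash
python3 st.py 3
```

```text
23.65 pos [ 484.28 -119.93   41.71] sd [0.01 0.   0.01] yaw -0.5437 F [-0.31 -0.01  7.88] [0.45 0.15 0.38] M [ 0.04  0.   -0.09] 31.5 q6 1.869
corr tool [-0.26 -0.3  -0.  ] underside h 0.11
```

Emit:
step_arm(
  motion=[
    {"claw": 30,"delta_pos": [-0.1,-0.1,0],"turn": 0.04},
    {"claw": 30,"delta_pos": [0,0,0],"turn": 0},
    {"claw": 30,"delta_pos": [0,0,0],"turn": 0},
  ],
)

```text
clock: 23.9
eef_pos: [484.3, -119.8, 41.7]
tcp_rot: [-3.141, -0.0, -0.584]
contact_force: [0.1, 0.1, 7.6]
opening: 0.417
grasp_force: 31.5
```

```bash
python3 st.py 3
```

```text
24.05 pos [ 484.27 -119.83   41.7 ] sd [0.01 0.   0.01] yaw -0.5837 F [-0.11 -0.2   8.27] [0.84 0.04 0.19] M [-0.02 -0.03 -0.07] 31.5 q6 1.909
corr tool [-0.2  -0.23 -0.  ] underside h 0.1
```

Seated: z is stalled while turning and the force is light. Release and retreat.

Emit:
step_arm(
  motion=[
    {"claw": 38,"delta_pos": [0,0,-0.2],"turn": 0},
    {"claw": 42,"delta_pos": [0,0,0],"turn": 0},
    {"claw": 50,"delta_pos": [0,0,0],"turn": 0},
    {"claw": 60,"delta_pos": [0,0,0],"turn": 0},
    {"claw": 60,"delta_pos": [0,0,0],"turn": 0},
    {"claw": 60,"delta_pos": [0,0,-10],"turn": 0},
    {"claw": 60,"delta_pos": [0,0,-20],"turn": 0},
    {"claw": 70,"delta_pos": [0,0,-20],"turn": 0},
  ],
)

```text
clock: 24.72
eef_pos: [483.4, -119.6, 92.2]
tcp_rot: [3.141, 0.002, -0.585]
contact_force: [-0.3, 0.1, 1.2]
opening: 0.814
grasp_force: 0.0
```

Emit:
step_arm(
  motion=[
    {"claw": 70,"delta_pos": [0,0,-25],"turn": 0},
    {"claw": 70,"delta_pos": [-20,0,-15],"turn": 0},
    {"claw": 70,"delta_pos": [-25,0,0],"turn": 0},
    {"claw": 70,"delta_pos": [-25,0,0],"turn": 0},
    {"claw": 70,"delta_pos": [0,0,0],"turn": 0},
    {"claw": 70,"delta_pos": [0,0,0],"turn": 0},
    {"claw": 70,"delta_pos": [0,0,0],"turn": 0},
  ],
)

```text
clock: 25.3
eef_pos: [426.7, -81.3, 132.4]
tcp_rot: [-3.141, -0.002, -0.585]
contact_force: [-0.0, 1.0, 0.2]
opening: 0.821
grasp_force: 0.0
```

Run:
```python
from rig import *
from h import *
s=sense();print(s["clock"],s["eef_pos"],s["contact_force"])
f=grab_frame("wrist");np.savez("pics/w6.npz",**f)
u,v=map(int,proj(f,[484.6,-119.8,40]));u0,v0=max(0,u-65),max(0,v-50);print(u0,v0,proj(f,[484.6,-119.8,58]),-f["R"].T@f["t"])
cv2.imwrite("pics/w6.png",cv2.resize(f["img"][v0:v0+100,u0:u0+130],None,fx=6,fy=6,interpolation=cv2.INTER_CUBIC)[:,:,::-1])
```

```text
25.3 [426.69623064 -81.2977249  132.39308412] [-0.0441147   0.9849812   0.17671166]
210 73 (np.float64(275.12289104349594), np.float64(125.64884273389882)) [ 496.09586078 -127.20137173  265.84448623]
```

View pics/w6.png

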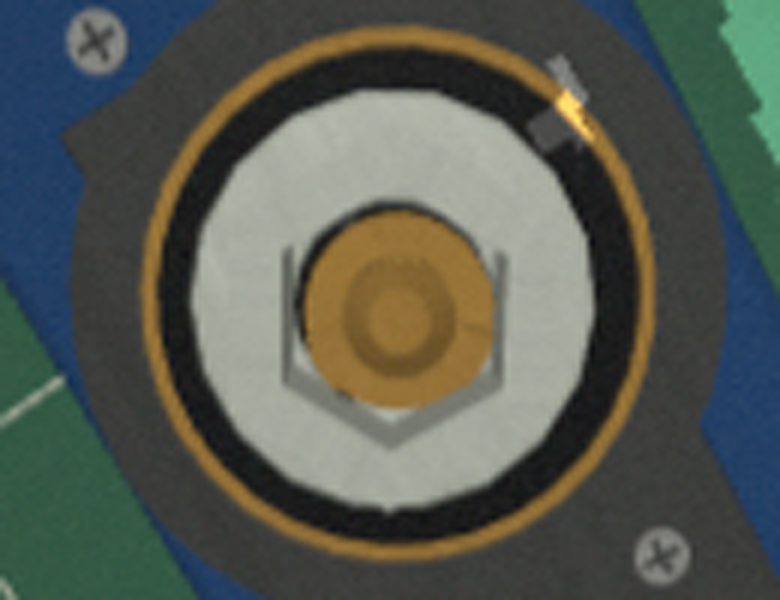

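The nut is on the stud, concentric with the ring: flange centre about (393,300), ring (399,293). I'll check the seating height from the apparent flange size and ring parallax.

Run:
```python
from h import *
f=dict(np.load("pics/w6.npz"));S=8
im=cv2.resize(f["img"][73:173,210:340],None,fx=S,fy=S,interpolation=cv2.INTER_CUBIC)
g=cv2.cvtColor(im,cv2.COLOR_RGB2GRAY);sat=cv2.cvtColor(im,cv2.COLOR_RGB2HSV)[...,1]
for th in (80,95,110):
    m=((g>th)&(sat<60)).astype(np.uint8)
    m=cv2.morphologyEx(m,cv2.MORPH_OPEN,np.ones((25,25)))
    c=max(cv2.findContours(m,cv2.RETR_EXTERNAL,cv2.CHAIN_APPROX_NONE)[0],key=cv2.contourArea)
    h=cv2.convexHull(c)[:,0]
    uv=(h+.5)/S-.5+[210,73]
    (cx,cy),r=cv2.minEnclosingCircle(uv.astype(np.float32))
    for z in (30,32,36,38):
        P=np.array([ray(f,u,v,z)[:2] for u,v in uv],np.float32)
        w=[np.ptp(P@[np.cos(a),np.sin(a)]) for a in np.radians(range(0,180,15))]
        e=cv2.fitEllipse(P.reshape(-1,1,2));print(th,z,"diam",np.mean(e[1]).round(2),"ctr",np.round(e[0],2),"width",np.round([min(w),max(w)],1))
```

```text
80 30 diam 49.71 ctr [ 484.38 -119.56] width [49.3 50.1]
80 32 diam 49.29 ctr [ 484.48 -119.63] width [48.9 49.7]
80 36 diam 48.45 ctr [ 484.68 -119.76] width [48.1 48.8]
80 38 diam 48.03 ctr [ 484.78 -119.82] width [47.6 48.4]
95 30 diam 49.49 ctr [ 484.39 -119.59] width [49.1 49.9]
95 32 diam 49.07 ctr [ 484.49 -119.65] width [48.7 49.4]
95 36 diam 48.23 ctr [ 484.69 -119.78] width [47.8 48.6]
95 38 diam 47.81 ctr [ 484.79 -119.85] width [47.4 48.2]
110 30 diam 49.22 ctr [ 484.41 -119.59] width [48.8 49.6]
110 32 diam 48.8 ctr [ 484.51 -119.66] width [48.4 49.1]
110 36 diam 47.97 ctr [ 484.71 -119.78] width [47.6 48.3]
110 38 diam 47.55 ctr [ 484.81 -119.85] width [47.2 47.9]
```

Apparent flange diameter fits the lowest height (50 mm at z≈30, so the flange is on the plate), and it is centred on the stud. The robot is clear, so I'll hand it in.

```bash
python3 -c "
from rig import *
print(sign_off())"
```

```text
the job is handed in; nothing more can be done
None
```

The nut is threaded onto the brass stud and done up until its flange sat on the reel plate; it's released, the arm is clear, the spool, oil bottle, bearing and gear weren't touched, and the job is handed in at about 25 s with no result shown.

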